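Clear the cabinet flap and hold it open for fitting the stay

ROBOT

A 7-joint arm with a two-finger parallel gripper is mounted at the origin on the work surface. World frame = base frame: x ahead of the robot, y to its left, z up, the work surface at z = 0. Lengths are in m, angles in rad, forces in N, time in s.
With the tool pointing down it reaches from about 0.425 to 0.875 m from the base axis. Payload 9.9 kg.
Tool frame: the origin (TCP) lies at the very end of the fingers, on their centre line; the grasp point (between the pads) lies 19 mm behind it (robot.grasp_offset is the distance from the TCP to the grasp point, in m); z points along the fingers, y is the direction in which the jaws open and shut (so a half turn about z gives the same grasp; the last joint's range is limited). The gripper opens to 85 mm and grips with 20 to 120 N. Pads are 22 mm wide; open, the fingers measure 114 mm over their backs; the gripper's body (76 mm by 85 mm) begins 54 mm behind the grasp point. The pads swing forward as they close: fully open they stand 13 mm farther back than shut.
Start: joints at [1.087, 0.576, 0.025, 1.437, -0.015, 1.129, -0.057], TCP at [0.263, -0.622, 0.231] pointing down, gripper open.
Joint ranges: [-2.76, 2.76], [-0.34, 2.15], [-1.52, 1.57], [0.19, 2.46], [-1.09, 4.23], [0.17, 1.99], [-2.82, 2.82]. Speed limits (rad/s): [2.22, 2.22, 3.01, 3.01, 3.14, 3.14, 3.14].

INTERFACE

Orientations are given as a 3x3 rotation matrix whose columns are the frame's x, y, z axes.
In Python, from plant import robot gives the robot as it stands. The module is installed in compiled form; this text tells all that it offers.
- The arm moves only by the tool drive_tool, never from a script. Its argument "steps" is a list that holds one entry, the list of rows, each a list of 5 numbers: the finger opening in cm, from 0 to 8.54, then the shift along the world's x, y, z in cm, then the turn about the world's z in rad. In form: [[[grip, x, y, z, twist], ...]]. A call has 1 to 12 rows; each row shifts and turns the commanded pose from where the row before left it; what a row does not reach is not made up. A row lasts 1/12 s, in which the tool goes at most 41.7 mm and 7.16 degrees, less where a joint would pass 70% of its speed; a pose out of reach is approached as far as the arm can. A call is refused whole if a number of a shift passes 4.17 or a number of a turn 0.125, either way. A call with a gripper value outside its range is refused whole. The fingers move at their own pace and stop on an object; "squeeze" is the grip in N (left out, the last holds). Time passes only in rows, so rows that do not move let the fingers close. It gives the time, the measured TCP pose, the force and the opening at its end, in the units of the state.
- robot.state(): the state, without advancing time (a new reading comes with each control period).
- robot.read_camera(name): name is "scene" or "top" or "wrist"; returns a dict with "image" (400x640x3 uint8, red, green, blue), "depth" (400x640 float32, m along the optical axis (not along the pixel's ray), 0 where there is no reading), "vfov" (degrees; the focal length in pixels is half the picture's height over the tangent of half this angle, whatever the lens; pixels are square), "cx", "cy" (the principal point, pixels), "R" (3x3) and "t" (3): a world point X has camera coordinates R X + t; the wrist camera has in their place "hand_eye" (4x4, takes a point from camera to tool coordinates, whose origin is the TCP and whose axes are the flange's). Camera axes: x right, y down, z forward; pixel columns grow to the right and rows downward; lengths in m; the calibration is good to about 2 mm. The wrist camera is an equidistant fisheye: a pixel r from the principal point sees the ray r / f radians off the axis. A picture is of the moment at which its call begins: read the wrist's pose just before it.
- robot.finish_job(): hands the job in, once; it reports no verdict.
The state is a dict: "time_s": time; "joint_positions": joint angles; "joint_vel": joint speeds; "joint_efforts": joint torques, N m; "tool_pos": TCP position; "tcp_rot": TCP orientation; "contact_force": force on the tool from outside, world axes, zero at the start; "ft_torque": the same for the moment, N m; "finger_gap": finger opening in m.
Only numpy, scipy, OpenCV 4.12 (cv2) and the standard library are available. Lean on these libraries where they do the work, as an engineer would, in place of code of your own. Each camera call takes 0.05 s, during which the arm holds its last target. There are 200 camera calls.

TASK

I want to screw the stay to the flap of the small wall cabinet that lies on its back on the bench. Take the carton of screws off the flap and set it down, upright, in the empty compartment of the fittings tray, without lifting the flap under it and leaving the other things on the bench where they are. Then raise the flap to 45 degrees and keep holding it there for me: finish with the fingers still on the flap and the flap steady, because it drops shut by itself and must never be let fall.

Things in the scene. Friction and masses are not known exactly. Their poses are not given: they have to be found in the camera images.
- cabinet: White laminated chipboard wall cabinet, lying on its back, does not move: 250 (x) x 320 (y) x 120 mm high without the flap. Origin: centre of its underside on the bench. Its x axis points from the hinge side (nearest the robot) to the free edge of the flap, y along the hinge, z up.
- flap (a joint): Opening angle of the flap in rad: 0 shut (lying flat on the carcass), 0.785 = 45 degrees, stop at 1.75. The flap is a white panel 250 x 320 x 16 mm, about 0.8 kg, that covers the whole top of the cabinet (shut, its outer face is 136 mm above the bench). It turns on two plain butt hinges with almost no friction and falls shut from any angle below about 1.4 rad. No latch.
- flap_hinge (a point): Middle of the hinge line: along the cabinet's y axis, at the edge on the robot's side, 125 mm in -x from the cabinet's origin and 120 mm above the bench. The free edge rises and swings back towards the robot about this line.
- flap_handle (a point): Middle of the flap's bow handle: a round aluminium bar, 12 mm diameter, 156 mm long, parallel to the hinge line, on two posts 128 mm apart, 210 mm from the hinge line (40 mm from the free edge). Bar centre 32 mm above the flap's outer face (48 mm above the level of the hinge line when shut), so 26 mm free under the bar. The point rides with the flap.
- carton: Closed cardboard carton of screws lying on the shut flap: 50 (x) x 90 (y) x 55 mm high, about 0.45 kg, paper label. Origin: centre of its underside. The only thing on the flap.
- tray: Open plywood fittings tray, does not move: 190 (x) x 300 (y) x 45 mm high outside, walls 6 mm, one divider across the middle of its length (in the plane y = 0) making two compartments, each 178 (x) x 141 mm (y). The compartment at +y holds two furniture hinges, the one at -y is empty. Origin: centre of its underside on the bench.
- tray_empty (a point): Centre of the floor of the empty compartment, 6 mm above the bench; axes as the tray.
- hinge_a: Steel cup hinge, about 90 x 50 x 15 mm, lying in the other compartment. Leave alone. Origin: underside.
- hinge_b: A second, equal cup hinge beside it. Leave alone. Origin: underside.
- spray_can: White spray can with grey cap, 52 mm diameter, 190 mm high, standing behind the tray (on its +x side). Leave alone. Origin: centre of its underside.
- screwdriver: Screwdriver, 200 mm, black handle, lying in front of the tray (on its -x side). Leave alone. Origin: middle, underside.
- driver: Cordless drill driver lying on its side, 230 x 180 x 60 mm, far side of the bench. Leave alone. Origin: under its motor housing.
- glue_bottle: White glue bottle, 64 mm diameter, 190 mm high, far side of the bench. Leave alone. Origin: centre of its underside.
- long_carton: Larger closed carton, 70 x 160 x 70 mm, lying on the bench at the left, beside the black tool case. Not the one to move; leave alone. Origin: centre of its underside.
Mind the look-alikes: they are no part of the job. What is shaped like the carton but blue or pink is not meant.

How it is judged:
On the way, in this order (a step that is already met when the one before it is completed fails the run):
1. the carton stands in the empty compartment of the tray, let go, and the flap is still shut (x of carton in the frame of tray_empty between -0.07 and 0.07 m and y of carton in the frame of tray_empty between -0.055 and 0.055 m and z of carton in the frame of tray_empty below 0.006 m and angle between carton's own z axis and vertical below 0.1 rad and linear speed of carton below 0.02 m/s and contact force between carton and the arm below 0.1 N and contact force between carton and the fingers below 0.1 N and value of joint flap below 0.05 rad), for 0.3 s.
2. the flap is held by the fingers, steady, at 45 degrees (value of joint flap between 0.715 and 0.855 rad and velocity of joint flap between -0.06 and 0.06 rad/s and contact force between flap and the fingers above 1 N), for 0.5 s.
At the end, for the whole second after the job is handed in: Ends holding: fingers on the flap (over 1 N), flap steady at 45 degrees within 4 degrees (0.715 to 0.855 rad), nothing but the robot carrying it; the carton upright (within 0.1 rad) on the floor of the tray's empty compartment, untouched and at rest (all of step 2 and x of carton in the frame of tray_empty between -0.07 and 0.07 m and y of carton in the frame of tray_empty between -0.055 and 0.055 m and z of carton in the frame of tray_empty below 0.006 m and angle between carton's own z axis and vertical below 0.1 rad and linear speed of carton below 0.02 m/s and contact force between carton and the arm below 0.1 N and contact force between carton and the fingers below 0.1 N and contact force between flap and carton below 0.2 N and contact force between flap and hinge_a below 0.2 N and contact force between flap and hinge_b below 0.2 N and contact force between flap and spray_can below 0.2 N and contact force between flap and screwdriver below 0.2 N and contact force between flap and driver below 0.2 N and contact force between flap and glue_bottle below 0.2 N and contact force between flap and long_carton below 0.2 N); the arm keeps its last pose, push and grip.
It fails at once if the flap was lifted with the carton still on it (value of joint flap above 0.12 rad and contact force between flap and carton above 0.2 N).
It fails at once if the carton was dropped, not set down (contact force between carton and the fingers below 0.05 N and linear speed of carton above 0.7 m/s).
It fails at once if the flap was let fall (velocity of joint flap below -1.5 rad/s).
It fails at once if another thing on the bench was disturbed (over 30 mm) (distance of any of hinge_a, hinge_b, spray_can, screwdriver, driver, glue_bottle, long_carton from where it was at the start of the episode above 0.03 m).
It also fails if it takes over 64 s, if anything falls off the work surface, if the arm or the gripper's body presses on something with over 40 N, if the wrist force passes 120 N, or if a joint passes its speed limit or range.

## Working session

There is one attempt and no reset: what is moved stays moved. The work goes in short steps, Python scripts to look and compute and a tool call to move; the robot and the scene stay as the last step left them, time stands still between calls to the robot, and variables do not carry over. Pictures are saved under pics/ and viewed, on a budget of 10 in all, crops included, one or two more only if the job needs it, and the job is handed in when it is done.

Besides the shell and the picture viewer there is one more tool, called after "Call:" by a JSON object that holds its "api" and its "payload", one argument or row to a line. drive_tool: Moves the arm, as the interface text tells. Its arguments: {"type":"object","properties":{"steps":{"type":"array"},"squeeze":{"type":"number"}},"required":["steps"]}

```bash
mkdir -p pics
python3 - <<'E'
from plant import robot
import cv2,numpy as np
for n in ("scene","top"):
    c=robot.read_camera(n); np.savez(n+".npz",**c)
    cv2.imwrite(f"pics/{n}0.png",c["image"][:,:,::-1]); print(n,c["vfov"],c["cx"],c["cy"],c["R"],c["t"])
s=robot.state();print(s["time_s"],s["tool_pos"],s["tcp_rot"],s["finger_gap"],s["contact_force"])
E
```

```text
scene 57.49707160747127 320.7489540492396 199.9474552166248 [[ 0.49146382  0.87075623  0.01571334]
 [ 0.59007428 -0.31966558 -0.74136783]
 [-0.64052764  0.3736275  -0.67091492]] [-0.29526232 -0.1886125   1.43686753]
top 44.94869067067188 315.2300751995309 197.76656610388977 [[ 0.00477625 -0.99986876  0.01548033]
 [-0.99490034 -0.00631105 -0.10066524]
 [ 0.10074972 -0.01492058 -0.99479991]] [0.03984849 0.50983545 1.43344202]
0.1 [ 0.26256823 -0.6213911   0.23050015] [[ 9.21118781e-01  3.89281033e-01 -6.84799284e-04]
 [ 3.89281624e-01 -9.21117758e-01  1.37609665e-03]
 [-9.50924564e-05 -1.53412824e-03 -9.99998819e-01]] 0.08504828557909606 [ 0.49832705 -0.35597183 -0.67591848]
```

View pics/scene0.png

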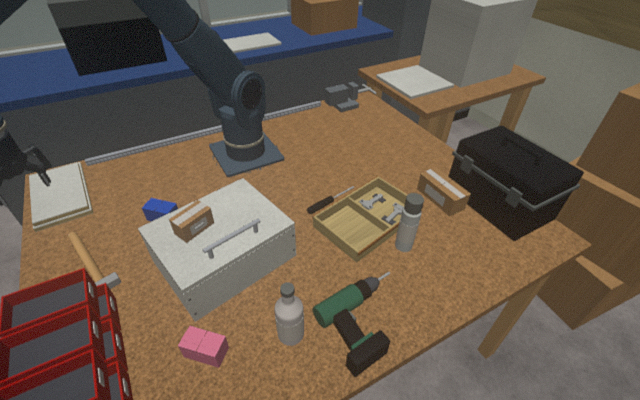

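View pics/top0.png

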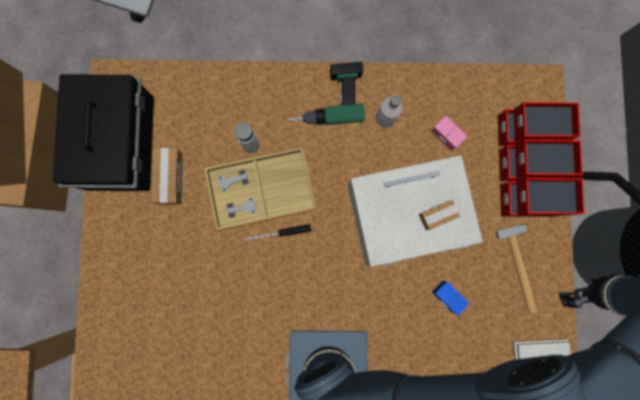

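The top view shows these boxes that could be taken for the carton:
- Brown, on the flap, at (440,214). This is the one described.
- Blue, at (452,298).
- Pink, at (450,132).
- Long carton, at (170,176).

The tray is around (260,188), and its empty compartment is on the right, at (286,183). The handle is at (412,179).

```bash
cat > h.py <<'E'
import numpy as np,cv2
def f(c): return 200/np.tan(np.radians(c["vfov"])/2)
def world(c):
    v,u=np.mgrid[0:400,0:640]; d=c["depth"]; F=f(c)
    P=np.stack([(u-c["cx"])/F*d,(v-c["cy"])/F*d,d],-1)
    W=(P-c["t"])@c["R"]; W[d==0]=np.nan; return W
def ray(c,uv,z):
    uv=np.atleast_2d(uv).astype(float); F=f(c)
    D=np.c_[(uv[:,0]-c["cx"])/F,(uv[:,1]-c["cy"])/F,np.ones(len(uv))]@c["R"]
    o=-c["R"].T@c["t"]; return o+D*((z-o[2])/D[:,2])[:,None]
def rect(P):
    (cx,cy),(w,h),a=cv2.minAreaRect((np.asarray(P)[:,:2]*1000).astype(np.float32)); 
    return np.round([cx,cy,w,h,a],1)
E
python3 - <<'E'
from h import *
c=dict(np.load("top.npz")); W=world(c); z=W[...,2]
print("bench z",np.nanmedian(z[250:300,150:250]))
def seg(name,box,lo,hi,zp):
    u0,v0,u1,v1=box; m=np.zeros((400,640),np.uint8)
    m[v0:v1,u0:u1]=((z>lo)&(z<hi))[v0:v1,u0:u1]
    m=cv2.morphologyEx(m,cv2.MORPH_OPEN,np.ones((2,2)))
    n,l,st,_=cv2.connectedComponentsWithStats(m); k=1+np.argmax(st[1:,4]); m=l==k
    v,u=np.nonzero(m); P=ray(c,np.c_[u,v],zp)
    print(name,m.sum(),"z",np.nanmedian(z[m]).round(4),"rayrect",rect(P),"depthrect",rect(W[m]))
seg("flap",(330,140,500,280),.12,.15,.136)
seg("carton",(410,190,475,240),.18,.21,.191)
seg("handle",(375,165,450,195),.155,.19,.174)
seg("tray",(195,140,325,240),.03,.06,.045)
seg("blue",(425,270,480,320),.02,.12,.05)
cv2.imwrite("pics/crop1.png",cv2.resize(c["image"][140:280,330:500,::-1],None,fx=4,fy=4))
m=(z>.16)
for v in range(165,240,4): print(v,''.join('#' if m[v,u] else '.' for u in range(380,480,2)))
# orthographic height for the can
for b in [(235,115,265,155)]:
    u0,v0,u1,v1=b;Q=W[v0:v1,u0:u1].reshape(-1,3);Q=Q[Q[:,2]>.17];print("can",Q.mean(0),len(Q))
E
```

```text
bench z -0.000325211652772265
flap 9261 z 0.135 rayrect [ 462.4 -240.4  253.2  321.2   12.4] depthrect [ 472.1 -264.5  269.2  368.7   13.2]
carton 635 z 0.1901 rayrect [ 448.4 -294.1   50.1   92.6   24. ] depthrect [ 453.8 -301.7   45.4  110.3   24.2]
handle 250 z 0.1702 rayrect [ 546.7 -221.6   12.   156.9   12.2] depthrect [ 549.4 -227.4   10.5  168.5   13. ]
tray 1118 z 0.0399 rayrect [533.9 205.4 196.6 299.5  12.6] depthrect [538.6 208.9 201.2 307.3  12.7]
blue 625 z 0.0536 rayrect [ 214.2 -356.    97.9   54.1   44.9] depthrect [ 210.9 -366.9  114.7   50.1   48.3]
165 ..................................................
169 ..................................................
173 ........................#######...................
177 ..............###########.........................
181 .....###########..................................
185 ...###............................................
189 ..................................................
193 ..................................................
197 ..................................................
201 ..................................###.............
205 ............................##########............
209 .........................########.#####...........
213 ....................####################..........
217 .....................##################...........
221 ......................#############...............
225 .......................#######....................
229 ........................##........................
233 ..................................................
237 ..................................................
can [0.67426012 0.24043674 0.1877746 ] 257
```

View pics/crop1.png

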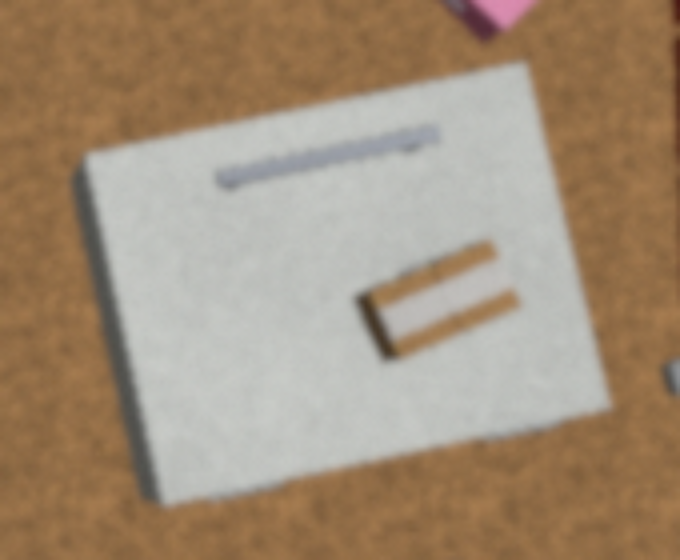

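The crop confirms the choice: a plain brown carton with a white label strip, alone on the flap. The measured sizes match the description:

| Thing | Measured size (mm) | Centre (mm) | Angle |
|---|---|---|---|
| Carton | 50 x 92 | (448, -294) | 24° |
| Flap | 253 x 321 | (462, -240) | 12.4° |
| Handle | – | (547, -222) | 12.2° |
| Tray | 197 x 300 | (534, 205) | 12.6° |

From the tray pose, the centre of the empty compartment is about (550, 134). Next I'll move above the carton.

Call:
{"api": "drive_tool", "payload": {
  "steps": [
    [[8.5, 1.54, 2.73, 0.2, 0.122], [8.5, 1.54, 2.73, 0.2, 0.122], [8.5, 1.54, 2.73, 0.2, 0.122], [8.5, 1.54, 2.73, 0.2, 0.122], [8.5, 1.54, 2.73, 0.2, 0.122], [8.5, 1.54, 2.73, 0.2, 0.122], [8.5, 1.54, 2.73, 0.2, 0.122], [8.5, 1.54, 2.73, 0.2, 0.122], [8.5, 1.54, 2.73, 0.2, 0.122], [8.5, 1.54, 2.73, 0.2, 0.122], [8.5, 1.54, 2.73, 0.2, 0.122], [8.5, 1.54, 2.73, 0.2, 0.122]]
  ],
  "squeeze": 40
}}

```text
time_s: 1.1
tool_pos: [0.4478, -0.2927, 0.2552]
tcp_rot: [[-0.294, 0.956, -0.0], [0.956, 0.294, 0.0], [0.0, -0.0, -1.0]]
contact_force: [0.9, 0.5, -0.4]
finger_gap: 0.0851
```

Call:
{"api": "drive_tool", "payload": {
  "steps": [
    [[8.5, 0, 0, 0, 0.122], [8.5, 0, 0, 0, 0], [8.5, 0, 0, 0, 0], [8.5, 0, 0, 0, 0]]
  ]
}}

```text
time_s: 1.43
tool_pos: [0.4466, -0.2954, 0.2549]
tcp_rot: [[-0.398, 0.918, -0.001], [0.918, 0.398, -0.0], [0.0, -0.001, -1.0]]
contact_force: [-0.4, -0.9, 0.3]
finger_gap: 0.0851
```

```bash
cat >> h.py <<'E'
def wray(c,s,uv,z):
    "wrist pixel -> world point on plane z"
    uv=np.atleast_2d(uv).astype(float); d=uv-[c["cx"],c["cy"]]; r=np.hypot(*d.T)+1e-9; th=r/f(c)
    D=np.c_[d/r[:,None]*np.sin(th)[:,None],np.cos(th)]; H=c["hand_eye"]; Rt=np.array(s["tcp_rot"])
    D=D@H[:3,:3].T@Rt.T; o=Rt@H[:3,3]+s["tool_pos"]
    return o+D*((z-o[2])/D[:,2])[:,None]
E
python3 - <<'E'
from plant import robot
from h import *
s=robot.state(); c=robot.read_camera("wrist"); np.savez("w1.npz",**c)
cv2.imwrite("pics/w1.png",c["image"][:,:,::-1]); np.set_printoptions(precision=4,suppress=True)
print(s["time_s"],s["tool_pos"],s["tcp_rot"],s["finger_gap"],s["joint_positions"],c["vfov"],c["hand_eye"])
import pickle; pickle.dump(s,open("w1.pkl","wb"))
E
```

```text
1.4333 [ 0.4466 -0.2954  0.2549] [[-0.3976  0.9176 -0.001 ]
 [ 0.9176  0.3976 -0.0002]
 [ 0.0002 -0.001  -1.    ]] 0.08513701643917179 [ 0.8111  0.3686 -0.4422  1.7594  0.1789  1.0541  0.7149] 65.70646984690485 [[ 0.0003 -0.9486 -0.3165  0.082 ]
 [ 1.      0.0003  0.0002 -0.0009]
 [-0.0001 -0.3165  0.9486 -0.1432]
 [ 0.      0.      0.      1.    ]]
```

View pics/w1.png

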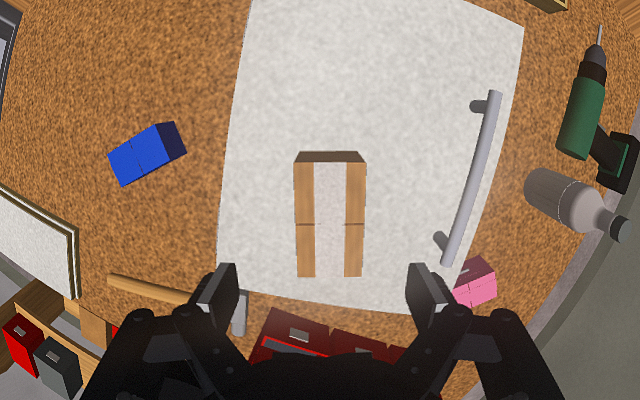

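The wrist view shows the carton's top face at u 295–366, v 161–277, lined up with the jaws. I'll cast these corners onto z = 0.191.

Run:
```python
from h import *
import pickle
s=pickle.load(open("w1.pkl","rb")); c=dict(np.load("w1.npz"))
P=wray(c,s,[(294,162),(367,162),(363,277),(297,277)],.191)
print(P.round(4),P.mean(0),rect(P))
# handle ends
print(wray(c,s,[(494,93),(447,262)],.174).round(4))
```

```text
[[ 0.4109 -0.2627  0.191 ]
 [ 0.4565 -0.2427  0.191 ]
 [ 0.4937 -0.325   0.191 ]
 [ 0.4463 -0.3454  0.191 ]] [ 0.45185537 -0.29394802  0.191     ] [ 452.2 -293.7   51.6   90.3   23.2]
[[ 0.53   -0.1494  0.174 ]
 [ 0.5639 -0.2931  0.174 ]]
```

Call:
{"api": "drive_tool", "payload": {
  "steps": [
    [[8.5, 0.4, 0.2, -2, 0], [8.5, 0, 0, -2, 0], [8.5, 0, 0, -2, 0], [8.5, 0, 0, -1.5, 0], [8.5, 0, 0, -1.5, 0], [8.5, 0, 0, -0.8, 0], [8.5, 0, 0, -0.6, 0], [8.5, 0, 0, 0, 0], [8.5, 0, 0, 0, 0], [8.5, 0, 0, 0, 0]]
  ]
}}

```text
time_s: 2.32
tool_pos: [0.4519, -0.2925, 0.1521]
tcp_rot: [[-0.403, 0.915, 0.001], [0.915, 0.403, -0.001], [-0.001, 0.001, -1.0]]
contact_force: [0.1, 0.3, -0.9]
finger_gap: 0.085
```

Call:
{"api": "drive_tool", "payload": {
  "steps": [
    [[7, 0, 0, 0, 0], [6, 0, 0, 0, 0], [5.5, 0, 0, 0, 0], [5, 0, 0, 0, 0], [4, 0, 0, 0, 0], [4, 0, 0, 0, 0], [4, 0, 0, 0, 0], [4, 0, 0, 0, 0], [4, 0, 0, 0, 0], [4, 0, 0, 0, 0], [4, 0, 0, 0, 0], [4, 0, 0, 0, 0]]
  ],
  "squeeze": 40
}}

```text
time_s: 3.32
tool_pos: [0.4514, -0.2924, 0.1517]
tcp_rot: [[-0.403, 0.915, -0.0], [0.915, 0.403, -0.001], [-0.0, -0.0, -1.0]]
contact_force: [-3.2, 0.1, 5.7]
finger_gap: 0.0497
```

Call:
{"api": "drive_tool", "payload": {
  "steps": [
    [[4, 0, 0, 0.4, 0], [4, 0, 0, 0.8, 0], [4, 0, 0, 1.2, 0], [4, 0, 0, 1.6, 0], [4, 0, 0, 1.8, 0], [4, 0, 0, 1.8, 0], [4, 0, 0, 1.8, 0], [4, 0, 0, 1.6, 0], [4, 0, 0, 1.2, 0], [4, 0, 0, 0.8, 0], [4, 0, 0, 0, 0], [4, 0, 0, 0, 0]]
  ]
}}

```text
time_s: 4.32
tool_pos: [0.4514, -0.2921, 0.2812]
tcp_rot: [[-0.403, 0.915, -0.0], [0.915, 0.403, -0.0], [0.0, -0.0, -1.0]]
contact_force: [-0.0, -0.3, -5.0]
finger_gap: 0.0495
```

Call:
{"api": "drive_tool", "payload": {
  "steps": [
    [[4, 0.2, 0.8, 0, 0], [4, 0.4, 1.6, 0, 0], [4, 0.5, 2, 0, -0.02], [4, 0.5, 2, 0, -0.02], [4, 0.5, 2, 0, -0.02], [4, 0.5, 2, 0, -0.02], [4, 0.5, 2, 0, -0.02], [4, 0.5, 2, 0, -0.02], [4, 0.5, 2, 0, -0.02], [4, 0.5, 2, 0, -0.02], [4, 0.5, 2, 0, -0.02], [4, 0.5, 2, 0, -0.015]]
  ]
}}

```text
time_s: 5.32
tool_pos: [0.507, -0.0664, 0.2803]
tcp_rot: [[-0.218, 0.976, -0.002], [0.976, 0.218, 0.001], [0.001, -0.002, -1.0]]
contact_force: [-0.0, -0.6, -4.3]
finger_gap: 0.0495
```

Call:
{"api": "drive_tool", "payload": {
  "steps": [
    [[4, 0.5, 2, 0, 0], [4, 0.5, 2, 0, 0], [4, 0.5, 2, 0, 0], [4, 0.5, 2, 0, 0], [4, 0.5, 2, 0, 0], [4, 0.5, 2, 0, 0], [4, 0.5, 2, 0, 0], [4, 0.5, 2, 0, 0], [4, 0.2, 2, 0, 0], [4, 0.1, 1.4, 0, 0], [4, 0, 0.8, 0, 0], [4, 0, 0, 0, 0]]
  ]
}}

```text
time_s: 6.32
tool_pos: [0.5496, 0.1364, 0.2805]
tcp_rot: [[-0.222, 0.975, -0.002], [0.975, 0.222, 0.001], [0.001, -0.001, -1.0]]
contact_force: [-0.6, 0.8, -4.5]
finger_gap: 0.0492
```

Call:
{"api": "drive_tool", "payload": {
  "steps": [
    [[4, 0, 0, 0, 0], [4, 0, 0, 0, 0], [4, 0, 0, 0, 0]]
  ]
}}

```text
time_s: 6.57
tool_pos: [0.5505, 0.1324, 0.2811]
tcp_rot: [[-0.216, 0.976, -0.0], [0.976, 0.216, -0.001], [-0.001, -0.0, -1.0]]
contact_force: [-0.2, -0.1, -3.6]
finger_gap: 0.0496
```

Run:
```python
from plant import robot
from h import *
import pickle
s=robot.state(); c=robot.read_camera("wrist"); np.savez("w2.npz",**c); pickle.dump(s,open("w2.pkl","wb"))
cv2.imwrite("pics/w2.png",c["image"][:,:,::-1])
print(s["time_s"],s["tool_pos"],s["tcp_rot"])
```

```text
6.5667 [0.55053931 0.13238577 0.28111723] [[-2.16485697e-01  9.76285740e-01 -3.10849375e-04]
 [ 9.76285476e-01  2.16485362e-01 -8.70123264e-04]
 [-7.82194595e-04 -4.91846972e-04 -9.99999573e-01]]
```

View pics/w2.png

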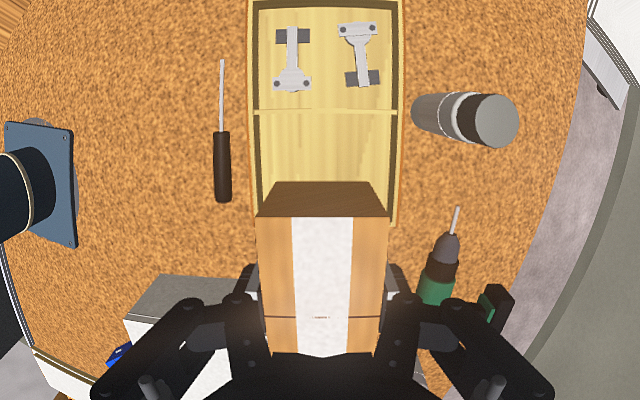

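Held squarely over the empty compartment. The divider runs from (255,111) to (398,111), so I'll cast its ends to check.

Run:
```python
from h import *
import pickle
s=pickle.load(open("w2.pkl","rb")); c=dict(np.load("w2.npz"))
P=wray(c,s,[(254,111),(398,112),(326,111),(256,200),(395,200)],.045); print(P.round(4))
d=P[1]-P[0]; m=P[:2].mean(0); print(np.hypot(*d[:2]),np.degrees(np.arctan2(d[1],d[0])), "empty ctr",m[:2]+73.5e-3*np.array([.216,-.976]))
```

```text
[[0.4517 0.1897 0.045 ]
 [0.6244 0.2273 0.045 ]
 [0.5381 0.207  0.045 ]
 [0.4739 0.0774 0.045 ]
 [0.651  0.1168 0.045 ]]
0.17671888171090513 12.279812985449832 empty ctr [0.55393419 0.13677576]
```

Call:
{"api": "drive_tool", "payload": {
  "steps": [
    [[4, 0.1, 0.1, -1, 0], [4, 0.1, 0.2, -2, 0], [4, 0, 0, -2.5, 0], [4, 0, 0, -2.5, 0], [4, 0, 0, -2.5, 0], [4, 0, 0, -2.5, 0], [4, 0, 0, -2.5, 0], [4, 0, 0, -2.5, 0], [4, 0, 0, -2.5, 0], [4, 0, 0, -2, 0], [4, 0, 0, -1, 0], [4, 0, 0, -0.5, 0]]
  ]
}}

```text
time_s: 7.62
tool_pos: [0.5517, 0.1363, 0.0395]
tcp_rot: [[-0.218, 0.976, -0.002], [0.976, 0.218, -0.001], [-0.0, -0.002, -1.0]]
contact_force: [-0.4, 0.4, -3.9]
finger_gap: 0.0495
```

Call:
{"api": "drive_tool", "payload": {
  "steps": [
    [[4, 0, 0, -0.3, 0], [4, 0, 0, -0.3, 0], [4, 0, 0, -0.3, 0], [4, 0, 0, -0.2, 0], [4, 0, 0, 0, 0], [4, 0, 0, 0, 0]]
  ]
}}

```text
time_s: 8.12
tool_pos: [0.5527, 0.1369, 0.0307]
tcp_rot: [[-0.218, 0.976, 0.001], [0.976, 0.218, 0.0], [-0.0, 0.001, -1.0]]
contact_force: [0.0, -0.2, -4.9]
finger_gap: 0.0495
```

Call:
{"api": "drive_tool", "payload": {
  "steps": [
    [[4, 0, 0, -0.3, 0], [4, 0, 0, -0.2, 0], [4, 0, 0, -0.15, 0], [4, 0, 0, -0.1, 0], [4, 0, 0, 0, 0], [4, 0, 0, 0, 0]]
  ]
}}

```text
time_s: 8.62
tool_pos: [0.5525, 0.1368, 0.0227]
tcp_rot: [[-0.218, 0.976, -0.0], [0.976, 0.218, -0.0], [-0.0, -0.0, -1.0]]
contact_force: [0.6, 0.8, -4.6]
finger_gap: 0.0494
```

Call:
{"api": "drive_tool", "payload": {
  "steps": [
    [[4, 0, 0, -0.1, 0], [4, 0, 0, -0.05, 0], [4, 0, 0, 0, 0], [4, 0, 0, 0, 0]]
  ]
}}

```text
time_s: 8.95
tool_pos: [0.5527, 0.1369, 0.0217]
tcp_rot: [[-0.218, 0.976, 0.001], [0.976, 0.218, 0.0], [-0.0, 0.001, -1.0]]
contact_force: [-0.9, -0.5, 3.9]
finger_gap: 0.0496
```

The force changed sign at the expected height, so the carton is on the floor. Now I'll let go and rise.

Call:
{"api": "drive_tool", "payload": {
  "steps": [
    [[5.4, 0, 0, 0, 0], [6, 0, 0, 0, 0], [7, 0, 0, 0, 0], [8, 0, 0, 0, 0], [8.3, 0, 0, 0, 0], [8.3, 0, 0, 0, 0], [8.3, 0, 0, 0, 0], [8.3, 0, 0, 0, 0], [8.3, 0, 0, 0, 0], [8.3, 0, 0, 0, 0], [8.3, 0, 0, 0, 0], [8.3, 0, 0, 0, 0]]
  ]
}}

```text
time_s: 9.95
tool_pos: [0.5525, 0.1368, 0.0213]
tcp_rot: [[-0.218, 0.976, -0.0], [0.976, 0.218, -0.0], [-0.0, -0.0, -1.0]]
contact_force: [0.9, -1.0, -0.5]
finger_gap: 0.0833
```

Call:
{"api": "drive_tool", "payload": {
  "steps": [
    [[8.3, 0, 0, 1, 0], [8.3, 0, 0, 2, 0], [8.3, 0, 0, 2.5, 0], [8.3, 0, 0, 2.5, 0], [8.3, 0, 0, 2.5, 0], [8.3, 0, 0, 2.5, 0], [8.3, 0, 0, 2.5, 0], [8.3, 0, 0, 2.5, 0], [8.3, 0, 0, 2.5, 0], [8.3, 0, 0, 2, 0], [8.3, 0, 0, 2, 0], [8.3, 0, 0, 1, 0]]
  ]
}}

```text
time_s: 10.95
tool_pos: [0.5529, 0.1373, 0.2795]
tcp_rot: [[-0.218, 0.976, 0.003], [0.976, 0.218, 0.001], [0.0, 0.003, -1.0]]
contact_force: [0.5, 0.2, 0.5]
finger_gap: 0.0833
```

Run:
```python
from plant import robot
from h import *
import pickle
s=robot.state(); c=robot.read_camera("wrist"); np.savez("w3.npz",**c); pickle.dump(s,open("w3.pkl","wb"))
cv2.imwrite("pics/w3.png",c["image"][:,:,::-1])
print(s["time_s"],s["tool_pos"],s["finger_gap"])
```

```text
10.95 [0.55288144 0.13730194 0.27954762] 0.08325549017905921
```

View pics/w3.png

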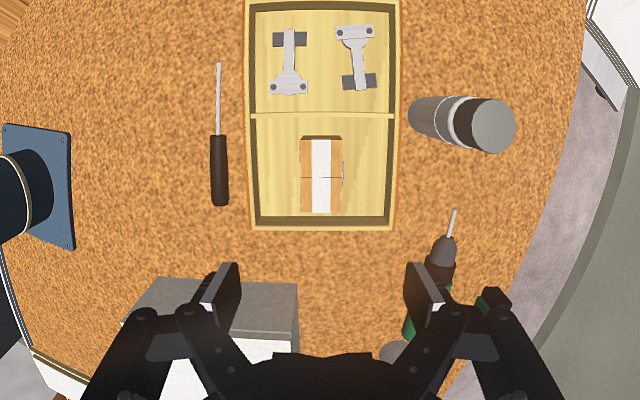

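The carton stands upright in the middle of the empty compartment, around (320,175), and the other things haven't moved. Next stop is the handle.

Call:
{"api": "drive_tool", "payload": {
  "steps": [
    [[6, 0, -1, 0, 0], [5, 0, -3, 0, 0], [5, 0, -3, 0, 0], [5, 0, -3.2, 0, 0], [5, -0.1, -3.2, 0, 0], [5, -0.1, -3.2, 0, 0], [5, -0.1, -3.2, 0, 0], [5, -0.1, -3.2, 0, 0], [5, -0.1, -3.2, 0, 0], [5, -0.1, -3.2, 0, 0], [5, 0, -3, 0, 0], [5, 0, -2.5, 0, 0]]
  ]
}}

```text
time_s: 12.0
tool_pos: [0.5447, -0.2156, 0.2744]
tcp_rot: [[-0.216, 0.976, -0.003], [0.976, 0.216, -0.0], [0.001, -0.003, -1.0]]
contact_force: [1.0, -0.2, -0.2]
finger_gap: 0.0501
```

Call:
{"api": "drive_tool", "payload": {
  "steps": [
    [[5, 0, 0, 0, 0], [5, 0, 0, 0, 0], [5, 0, 0, 0, 0]]
  ]
}}

```text
time_s: 12.25
tool_pos: [0.5458, -0.2119, 0.275]
tcp_rot: [[-0.218, 0.976, -0.002], [0.976, 0.218, 0.001], [0.002, -0.002, -1.0]]
contact_force: [0.7, -0.4, 0.5]
finger_gap: 0.0495
```

Run:
```python
from plant import robot
from h import *
import pickle
s=robot.state(); c=robot.read_camera("wrist"); np.savez("w4.npz",**c); pickle.dump(s,open("w4.pkl","wb"))
cv2.imwrite("pics/w4.png",c["image"][:,:,::-1])
print(s["time_s"],s["tool_pos"],s["finger_gap"])
```

```text
12.25 [ 0.54576053 -0.21192821  0.275047  ] 0.049475897488303416
```

View pics/w4.png

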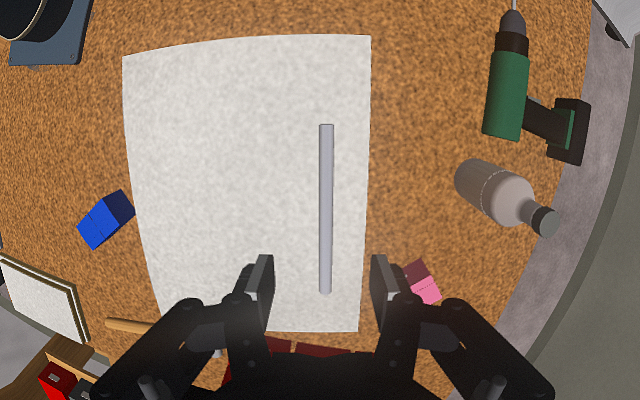

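Run:
```python
from h import *
import pickle
s=pickle.load(open("w4.pkl","rb")); c=dict(np.load("w4.npz")); R=np.array(s["tcp_rot"])
P=wray(c,s,[(326.5,124),(325.5,294),(319.5,124),(333.5,124)],.17); print(P.round(4),P[:2].mean(0))
print("tool frame",((P-s["tool_pos"])@R).round(4))
Q=wray(c,s,[(122,57),(371,36),(359,332)],.136); print(Q.round(4))
```

```text
[[ 0.5336 -0.1454  0.17  ]
 [ 0.5679 -0.2995  0.17  ]
 [ 0.5282 -0.1466  0.17  ]
 [ 0.539  -0.1442  0.17  ]] [ 0.55076439 -0.22245462  0.17      ]
tool frame [[ 0.0674  0.0028  0.1051]
 [-0.0905  0.0027  0.1049]
 [ 0.0674 -0.0027  0.1052]
 [ 0.0674  0.0084  0.1051]]
[[ 0.3112 -0.1115  0.136 ]
 [ 0.5553 -0.0578  0.136 ]
 [ 0.6254 -0.3694  0.136 ]]
```

Call:
{"api": "drive_tool", "payload": {
  "steps": [
    [[5, 0.2, -0.5, -1, 0], [5, 0.2, -0.5, -1.5, 0], [5, 0, 0, -2, 0], [5, 0, 0, -2, 0], [5, 0, 0, -2, 0], [5, 0, 0, -1.5, 0], [5, 0, 0, -1, 0], [5, 0, 0, -0.7, 0], [5, 0, 0, -0.4, 0], [5, 0, 0, 0, 0], [5, 0, 0, 0, 0], [5, 0, 0, 0, 0]]
  ]
}}

```text
time_s: 13.3
tool_pos: [0.5511, -0.2222, 0.1561]
tcp_rot: [[-0.218, 0.976, 0.001], [0.976, 0.218, -0.0], [-0.001, 0.001, -1.0]]
contact_force: [-0.4, 0.0, -0.6]
finger_gap: 0.0499
```

Call:
{"api": "drive_tool", "payload": {
  "steps": [
    [[4, 0, 0, 0, 0], [3.5, 0, 0, 0, 0], [3, 0, 0, 0, 0], [2.5, 0, 0, 0, 0], [2, 0, 0, 0, 0], [1.5, 0, 0, 0, 0], [1, 0, 0, 0, 0], [0.5, 0, 0, 0, 0], [0.5, 0, 0, 0, 0], [0.5, 0, 0, 0, 0], [0.5, 0, 0, 0, 0], [0.5, 0, 0, 0, 0]]
  ],
  "squeeze": 30
}}

```text
time_s: 14.3
tool_pos: [0.5512, -0.2221, 0.1555]
tcp_rot: [[-0.218, 0.976, 0.001], [0.976, 0.218, 0.0], [-0.0, 0.001, -1.0]]
contact_force: [4.5, 0.3, -0.3]
finger_gap: 0.0106
```

Call:
{"api": "drive_tool", "payload": {
  "steps": [
    [[2, 0, 0, 0, 0], [2.5, 0, 0, 0, 0], [2.5, 0, 0, -0.3, 0], [2.5, 0, 0, -0.2, 0], [2.5, 0, 0, 0, 0], [2, 0, 0, 0, 0], [1.5, 0, 0, 0, 0], [1, 0, 0, 0, 0], [0.5, 0, 0, 0, 0], [0.5, 0, 0, 0, 0], [0.5, 0, 0, 0, 0], [0.5, 0, 0, 0, 0]]
  ],
  "squeeze": 40
}}

```text
time_s: 15.3
tool_pos: [0.5512, -0.222, 0.1504]
tcp_rot: [[-0.218, 0.976, 0.001], [0.976, 0.218, 0.0], [-0.0, 0.001, -1.0]]
contact_force: [4.7, 0.8, -3.0]
finger_gap: 0.0108
```

The bar is gripped at (551, -222), as predicted. I'll lift along the arc about the hinge and check on the way.

Call:
{"api": "drive_tool", "payload": {
  "steps": [
    [[0.5, -0.1, -0.02, 0.345, 0], [0.5, -0.1, -0.02, 0.345, 0], [0.5, -0.1, -0.02, 0.345, 0], [0.5, -0.1, -0.02, 0.345, 0], [0.5, -0.1, -0.02, 0.345, 0], [0.5, -0.1, -0.02, 0.345, 0], [0.5, -0.13, -0.03, 0.335, 0], [0.5, -0.13, -0.03, 0.335, 0], [0.5, -0.13, -0.03, 0.335, 0], [0.5, -0.13, -0.03, 0.335, 0], [0.5, -0.13, -0.03, 0.335, 0], [0.5, -0.13, -0.03, 0.335, 0]]
  ]
}}

```text
time_s: 16.3
tool_pos: [0.538, -0.2249, 0.1916]
tcp_rot: [[-0.219, 0.976, 0.003], [0.976, 0.219, 0.0], [-0.0, 0.003, -1.0]]
contact_force: [6.0, 0.1, -4.4]
finger_gap: 0.0108
```

The wrist force of -4.4 N matches the flap's weight, so I'll go on.

Call:
{"api": "drive_tool", "payload": {
  "steps": [
    [[0.5, -0.25, -0.055, 0.47, 0], [0.5, -0.25, -0.055, 0.47, 0], [0.5, -0.25, -0.055, 0.47, 0], [0.5, -0.25, -0.055, 0.47, 0], [0.5, -0.25, -0.055, 0.47, 0], [0.5, -0.25, -0.055, 0.47, 0], [0.5, -0.32, -0.07, 0.43, 0], [0.5, -0.32, -0.07, 0.43, 0], [0.5, -0.32, -0.07, 0.43, 0], [0.5, -0.32, -0.07, 0.43, 0], [0.5, -0.32, -0.07, 0.43, 0], [0.5, -0.32, -0.07, 0.43, 0]]
  ]
}}

```text
time_s: 17.3
tool_pos: [0.5047, -0.2323, 0.2464]
tcp_rot: [[-0.219, 0.976, 0.005], [0.976, 0.219, -0.0], [-0.001, 0.005, -1.0]]
contact_force: [7.9, 1.6, -0.0]
finger_gap: 0.0106
```

Call:
{"api": "drive_tool", "payload": {
  "steps": [
    [[0.5, -0.38, -0.08, 0.38, 0], [0.5, -0.38, -0.08, 0.38, 0], [0.5, -0.38, -0.08, 0.38, 0], [0.5, -0.38, -0.08, 0.38, 0], [0.5, -0.38, -0.08, 0.38, 0], [0.5, -0.38, -0.08, 0.38, 0], [0.5, -0.38, -0.085, 0.29, 0], [0.5, -0.38, -0.085, 0.29, 0], [0.5, -0.38, -0.085, 0.29, 0], [0.5, -0.38, -0.085, 0.29, 0], [0.5, -0.38, -0.085, 0.29, 0], [0.5, -0.2, -0.05, 0.2, 0]]
  ]
}}

```text
time_s: 18.3
tool_pos: [0.4614, -0.2418, 0.2865]
tcp_rot: [[-0.219, 0.976, 0.007], [0.976, 0.219, -0.001], [-0.002, 0.006, -1.0]]
contact_force: [7.7, 1.7, 4.0]
finger_gap: 0.0101
```

Call:
{"api": "drive_tool", "payload": {
  "steps": [
    [[0.5, 0, 0, 0, 0], [0.5, 0, 0, 0, 0], [0.5, 0, 0, 0, 0], [0.5, 0, 0, 0, 0], [0.5, 0, 0, 0, 0], [0.5, 0, 0, 0, 0]]
  ]
}}

```text
time_s: 18.8
tool_pos: [0.4617, -0.2417, 0.2863]
tcp_rot: [[-0.219, 0.976, 0.007], [0.976, 0.219, -0.001], [-0.002, 0.006, -1.0]]
contact_force: [9.7, 2.8, 6.5]
finger_gap: 0.0104
```

Run:
```python
from plant import robot
from h import *
from scipy.linalg import lstsq
s=robot.state(); p=np.array(s["tool_pos"]); e=np.array([.9765,.2155])
print(s["time_s"],p,s["contact_force"],s["finger_gap"])
u=(p[:2]-[.3445,-.267])@e; w=p[2]+.0176-.120
print("angle from TCP",np.arctan2(w,u)-.2248,"r",np.hypot(u,w))
S=[]
for n in ("scene","top"):
    c=robot.read_camera(n); S.append(c["image"][:,:,::-1]); W=world(c).reshape(-1,3)
    o=(W[:,:2]-[.3445,-.267]); U=o@e; V=o@[-.2155,.9765]; Z=W[:,2]
    m=(abs(V)<.155)&(abs(V)>.09)&(U>-.06)&(U<.2)&(Z>.15)&(Z<.31)&(abs(Z-.12-U-.02)<.05)
    for k in range(3):
        A=np.c_[U[m],np.ones(m.sum())]; (a,b),*_=lstsq(A,Z[m]); m&=abs(a*U+b-Z)<.008
    print(n,m.sum(),"slope angle",np.arctan(a),"at U=0 z",b)
cv2.imwrite("pics/end.png",np.vstack([S[0][60:380],S[1][100:340]])[:,:])
```

```text
18.8 [ 0.46171289 -0.24170143  0.28630584] [9.72373858 2.8396267  6.52452585] 0.010429176585487086
angle from TCP 0.768202588446148 r 0.21954457301741798
scene 426 slope angle 0.8097627321520904 at U=0 z 0.11072193776374101
top 1603 slope angle 0.7608336711063195 at U=0 z 0.1407907879465695
```

View pics/end.png

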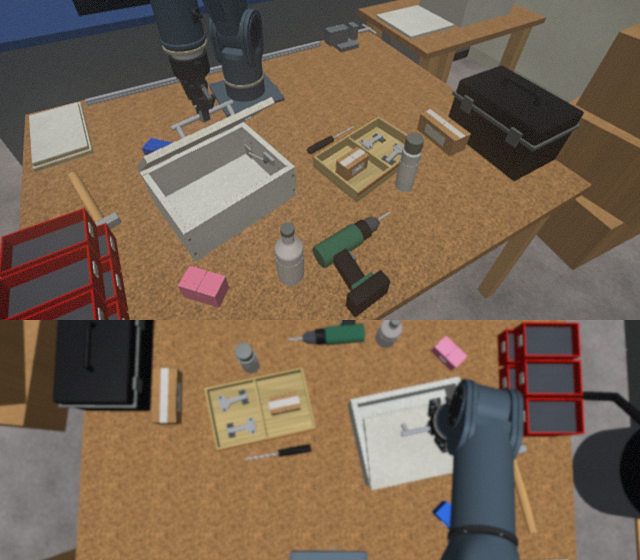

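The picture shows the flap raised with the fingers on its bar, the carton in the right-hand compartment, and the other things where they were. The flap angle is about 0.76–0.77 rad. I'll nudge it towards 0.785 and let it settle.

Call:
{"api": "drive_tool", "payload": {
  "steps": [
    [[0.5, -0.06, -0.01, 0.08, 0], [0.5, -0.06, -0.01, 0.08, 0], [0.5, -0.06, -0.02, 0.08, 0], [0.5, 0, 0, 0, 0], [0.5, 0, 0, 0, 0], [0.5, 0, 0, 0, 0], [0.5, 0, 0, 0, 0], [0.5, 0, 0, 0, 0], [0.5, 0, 0, 0, 0], [0.5, 0, 0, 0, 0], [0.5, 0, 0, 0, 0], [0.5, 0, 0, 0, 0]]
  ]
}}

```text
time_s: 19.9
tool_pos: [0.4591, -0.2423, 0.2881]
tcp_rot: [[-0.219, 0.976, 0.005], [0.976, 0.219, -0.001], [-0.002, 0.005, -1.0]]
contact_force: [7.5, 0.8, 4.2]
finger_gap: 0.0105
```

```bash
cat > chk.py <<'E'
from plant import robot
from h import *
s=robot.state(); p=np.array(s["tool_pos"]); e=np.array([.9765,.2155])
print(s["time_s"],p,s["contact_force"],s["finger_gap"],np.abs(s["joint_vel"]).max())
c=robot.read_camera("top"); W=world(c).reshape(-1,3)
o=(W[:,:2]-[.3445,-.267]); U=o@e; V=o@[-.2155,.9765]; Z=W[:,2]
m=(abs(V)<.155)&(abs(V)>.09)&(U>-.06)&(U<.2)&(Z>.15)&(Z<.31)&(abs(Z-.12-U-.02)<.05)
for k in range(3):
    a,b=np.polyfit(U[m],Z[m],1); m&=abs(a*U+b-Z)<.008
print("flap",np.arctan(a),b,m.sum())
Wz=W.reshape(400,640,3); v,u=np.nonzero((Wz[...,2]>.053)&(np.hypot(Wz[...,0]-.552,Wz[...,1]-.136)<.075))
print("carton z",np.nanmedian(Wz[v,u,2]),rect(ray(c,np.c_[u,v],.061)))
E
python3 chk.py; python3 chk.py
```

```text
19.9 [ 0.45905264 -0.24226725  0.28812557] [7.51647864 0.83701087 4.23645257] 0.010479118967222173 0.0029707939804202725
flap 0.7754815036603823 0.14107449255602708 1579
carton z 0.060207145510970145 [551.8 136.1  50.7  90.1  12.9]
19.95 [ 0.45905424 -0.24229883  0.28811702] [7.92618772 1.56352204 3.49288899] 0.010195564115010075 0.0014526528928194447
flap 0.7755569179935747 0.1409297502406908 1592
carton z 0.060159923767892864 [551.7 136.1  50.7  90.1  12.6]
```

The flap is steady at 0.775 rad. The carton's top is at z = 0.060 m and its centre is within about 2 mm of the compartment centre, so I'm handing the job in.

```bash
python3 -c "
from plant import robot
print(robot.finish_job())"
```

```text
the job is handed in; nothing more can be done
None
```

The carton of screws now stands upright in the tray's empty compartment. The arm is holding the flap by its handle at about 45 degrees. I handed the job in at about 20 s of the 64 s allowed; no verdict came back.

**Last checks:**
- **Flap:** the top camera gave 0.775 rad twice (target 0.785), with the joints practically still and the fingers shut on the bar at about 8 N wrist force.
- **Carton:** it sits within about 2 mm of the compartment's centre, with its top 60 mm above the bench, as expected for standing on the floor. The flap stayed shut until the carton was down and released.
- **Other things:** they looked unmoved in the last views. I judged that by eye rather than measuring each one.

**Checks that disagreed:**
- **Scene camera angle:** just before the final nudge it read 0.81 rad against 0.76 from the top camera. I trusted the top camera, because its fit passes where the hinge should be (0.141 m against 0.142 m expected) and the scene camera's does not.
- **Finger gap:** on the 12 mm bar it read about 10.5 mm, even after I re-gripped 5 mm lower. The grip held all the same.
- **Side force:** a push of about 8 N at the wrist remained at the end, so my arc was probably a millimetre or two off. It is well below the limits.

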